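# Click the pump dial up four stops and start the pump

### The job

The pump controller's dial clicks from stop to stop. With a fingertip on the side of its blue bar, push the dial clockwise (seen from above) exactly four clicks on from where it stands, never past the fourth, then press the green start key right down and let it come up again. Only push: do not grip the dial or lean hard on the controller, and leave the bottles and other loose things where they are.

Things in the scene. Friction and masses are not known exactly. Their poses are not given: they have to be found in the camera images.
- controller: grey pump controller box, fixed to the table, 116 mm (x) by 168 mm (y), top face 54 mm above the table; origin at the centre of its underside, z up, -x its front, towards the robot. On top: the dial (axis 28 mm to -y of the centre) on a flat black plate of 54 mm radius, top 57 mm above the table, and the green start key (58 mm to +y, 12 mm to -x)
- dial (a joint): dial angle, rad, grows clockwise seen from above; nine stops, 0.349 (20 degrees) apart, from 0 to 2.793, end stops 0.12 beyond. Starts at rest in one of the first five. To leave a stop takes 0.13 to 0.18 N m (4 to 5.5 N on the bar 32 mm out); this falls to nothing half way, then the dial snaps ahead by itself, off the finger, into the next. Left alone it settles in the nearest stop
- dial_center (a point): on the dial's upright axis at the top of its blue bar, 85 mm above the table. The dial is a grey disc of 42 mm radius, top 67 mm above the table; the blue bar lies across its whole diameter: 80 mm long, 10 mm thick, 67 to 85 mm above the table, with upright flat sides
- dial_pointer (a point): on the top of the blue bar 36 mm from the axis, at the pointer end (a white line runs from the axis to it). Seen from dial_center it shows where the dial points. Nine white ticks on the black plate, on the controller's +x half, mark the stops: first 80 degrees to the +y side of the controller's +x, last 80 degrees to its -y side
- dial_tail (a point): the like point at the plain end of the bar, 36 mm from the axis on the other side
- start (a joint): travel of the green start key, m: 0 up, 0.006 fully down; sprung, about 1.5 N to start it, 5 N fully down
- start_top (a point): centre of the top of the round green start key, 26 mm in diameter, 76 mm above the table when up, in a black collar 42 mm in diameter whose top is 66 mm above the table; press straight down
- black_case: tall black equipment case, part of the furniture and fixed, standing on edge to the left (+y) of the controller, about 0.11 m thick, 0.40 m long away from the robot, 0.29 m high; its near end is 0.45 m ahead of the robot. Lift the hand well over it or pass in front of it; origin under it
- wash_bottle: white wash bottle with a bent spout, 69 x 93 x 177 mm; loose bystander left of the robot; origin at the centre of its underside, z up. Not to be moved.
- sample_bottle_a: small white screw-cap sample bottle, 39 mm wide and 84 mm tall; loose bystander left of the robot; origin at the centre of its underside, z up. Not to be moved.
- sample_bottle_b: small white screw-cap sample bottle, 39 mm wide and 84 mm tall; loose bystander to the right of the controller, beyond the hose; origin at the centre of its underside, z up. Not to be moved.
- timer: white countdown timer with three keys, 64 x 64 x 19 mm; loose bystander on the mat in front of the controller; origin at the centre of its underside, z up. Not to be moved.
- ph_pen: yellow pocket pH meter lying flat, 32 x 157 x 27 mm; loose bystander left of the robot; origin at the centre of its underside, z up. Not to be moved.
- filter_case: flat white square case of filter discs, 106 x 106 x 23 mm; loose bystander left of the robot, towards the back; origin at the centre of its underside, z up. Not to be moved.

How it is judged (in metres and radians):
On the way, in this order (a step that is already met when the one before it is completed fails the run):
1. the dial rests in the fourth stop clockwise of where it started (distance of dial_pointer from where it was at the start of the episode between 0.0423 and 0.05 m and value of joint dial above 1.2 rad and velocity of joint dial between -0.1 and 0.1 rad/s), for 0.2 s.
2. the green start key is pressed right down with the dial on that stop (value of joint start above 0.0045 m and distance of dial_pointer from where it was at the start of the episode between 0.0423 and 0.05 m and value of joint dial above 1.2 rad), for 0.05 s.
At the end, for the whole second after the job is handed in: The dial is at rest in the fourth stop clockwise of its start (within 0.4 of a click, the dial joint above 1.2 rad), the start key has been pressed after that (more than 4.5 of its 6 mm) and is up again (less than 1.5 mm down) (all of step 1 and value of joint start below 0.0015 m); the robot touches nothing.
It fails at once if the dial was turned past the fourth click (distance of dial_pointer from where it was at the start of the episode above 0.0518 m).
It fails at once if the start key was pressed before the dial was set (value of joint start above 0.003 m and distance of dial_pointer from where it was at the start of the episode below 0.0403 m).
It fails at once if the controller or its dial was gripped or leaned on (more than 35 N) (contact force between the fingers and controller above 35 N).
It fails at once if a loose thing was moved more than 20 mm or lifted (distance of any of wash_bottle, sample_bottle_a, sample_bottle_b, timer, ph_pen, filter_case from where it was at the start of the episode above 0.02 m).
It also fails if it takes over 51 s, if anything falls off the work surface, if the arm or the gripper's body presses on something with over 40 N, if the wrist force passes 120 N, or if a joint passes its speed limit or range.

### The arm

A 6-joint arm with a two-finger parallel gripper is mounted at the origin on a cart in front of the work surface, level with it; the furniture and walls round the work are solid. World frame = base frame: x ahead of the robot, y to its left, z up, the work surface at z = 0. Lengths are in m, angles in degrees, forces in N, time in s.
With the tool pointing down it reaches from about 0.4 to 0.825 m from the base axis. Payload 7 kg.
Tool frame: the origin (TCP) lies on the centre line of the jaws, within the pads' length; the fingertips stand 19 mm ahead of it and the grasp point (between the pads) is the TCP; z points along the fingers, y is the line along which they close (so a half turn about z gives the same grasp; the last joint's range is limited). The gripper opens to 88 mm and grips with 3 to 60 N. Pads are 19 mm wide; open, the fingers measure 130 mm over their backs; the gripper's body (78 mm by 193 mm) begins 47 mm behind the grasp point.
Start: joints at [-58.608, 20.546, 0.682, 0, -70.136, -16.507], TCP at [0.173, -0.652, 0.246] pointing down, gripper open.
Joint ranges: [-176.03, 176.03], [-82.01, 121.73], [-58.28, 71.71], [-173.87, 95.51], [-174.79, -0.11], [-173.66, 173.66]. Speed limits (degrees/s): [136.94, 136.94, 172.46, 180, 180, 180].

### API

Orientations are given as [roll, pitch, yaw] about the fixed x, y, z axes, in that order (R = Rz(yaw) Ry(pitch) Rx(roll)).
In Python, from plant import * gives the robot as it stands. The module is installed in compiled form; this text tells all that it offers.
- The arm moves only by the tool play_rows, never from a script. Its argument "deltas" is a list of rows, each a list of 6 numbers: the shift along the world's x, y, z scaled (see below), then the turn, a rotation vector about the world's x, y, z scaled (see below). A call has 1 to 10 rows; each row shifts and turns the commanded pose from where the row before left it; what a row does not reach is not made up. The controller multiplies each number of a shift by 800 mm and each number of a turn by 180 degrees. A row lasts 1/10 s, in which the tool goes at most 50 mm and 8.59 degrees, less where a joint would pass 70% of its speed; a pose out of reach is approached as far as the arm can. A call with a number of a shift or a turn outside -1 to 1 is refused whole. A call with a gripper value outside its range is refused whole. "gripper" is the gripper command: -1 is shut, 1 is fully open, values between are in proportion, set as the call begins (left out, the last holds). The fingers move at their own pace and stop on an object; the grip force is fixed at half the most. Time passes only in rows, so rows that do not move let the fingers close. It gives the time, the measured TCP pose, the force, the opening and the grip force at its end, in the units of the state.
- get_obs(): the state, without advancing time (a new reading comes with each control period).
- snapshot(name): name is "scene" or "top"; returns (picture, depth): 420x560x3 uint8, blue, green, red; 420x560 float32, m along the optical axis (not along the pixel's ray), 0 where there is no reading.
- camera_model(name): a dict with "fx", "fy", "cx", "cy" (pixels), "world_to_cam" (4x4, takes a point from world to camera coordinates). Camera axes: x right, y down, z forward; pixel columns grow to the right and rows downward; lengths in m; the calibration is good to about 2 mm. A picture is of the moment at which its call begins. camera_model takes no time and is no camera call.
- close_job(): hands the job in; it is judged then, once.
The state is a dict: "clock": time; "joint_pos": joint angles; "qvel": joint speeds; "tau": joint torques, N m; "tool_pos": TCP position; "orientation": TCP orientation; "force": force on the tool from outside, world axes, zero at the start; "moment": the same for the moment, N m; "opening": finger opening in m; "gripper_force": force on a finger pad.
Only numpy, scipy, OpenCV 4.12 (cv2) and the standard library are available. Lean on these libraries where they do the work, as an engineer would, in place of code of your own. Each camera call takes 0.05 s, during which the arm holds its last target. There are 200 camera calls.

## Working session

There is one attempt and no reset: what is moved stays moved. The work goes in short steps, Python scripts to look and compute and a tool call to move; the robot and the scene stay as the last step left them, time stands still between calls to the robot, and variables do not carry over. Pictures are saved under pics/ and viewed, at most 10 in all, crops included, and the job is handed in when it is done.

Besides the shell and the picture viewer there is one more tool, called by a JSON object that holds its "fn" and its "kwargs", one argument or row to a line. play_rows: Moves the arm, as the interface text tells. Its arguments: {"type":"object","properties":{"deltas":{"type":"array","items":{"type":"array","items":{"type":"number","minimum":-1,"maximum":1}}},"gripper":{"type":"number"}},"required":["deltas"]}

```bash
mkdir -p pics
cat > h.py <<'E'
from plant import *
import numpy as np, cv2
def ray(c,u,v,z):
    M=np.array(c["world_to_cam"]);R=M[:3,:3];t=M[:3,3]
    o=-R.T@t;d=R.T@np.array([(u-c["cx"])/c["fx"],(v-c["cy"])/c["fy"],1]);return o+d*(z-o[2])/d[2]
def proj(c,p):
    M=np.array(c["world_to_cam"]);q=M[:3,:3]@np.array(p)+M[:3,3]
    return c["fx"]*q[0]/q[2]+c["cx"],c["fy"]*q[1]/q[2]+c["cy"]
E
python3 - <<'E'
from h import *
o=get_obs();print(o["clock"],o["tool_pos"],o["orientation"],o["opening"],o["force"])
for n in("top","scene"):
    p,d=snapshot(n);cv2.imwrite(f"pics/{n}0.png",p);np.save(f"{n}0.npy",d)
    c=camera_model(n);print(n,c["fx"],np.round(c["world_to_cam"],3).tolist())
E
```

```text
0.0 [ 0.17323815 -0.65191125  0.24460625] [ 1.79904225e+02 -9.47663072e-03 -1.65121260e+02] 0.08743958562774859 [0.54096113 0.45940838 0.2053623 ]
top 460.4379510514232 [[0.018, -1.0, 0.011, -0.104], [-0.998, -0.019, -0.06, 0.455], [0.061, -0.01, -0.998, 1.518], [0.0, 0.0, 0.0, 1.0]]
scene 484.4307092133893 [[-0.428, 0.904, -0.001, 0.28], [0.793, 0.375, -0.48, -0.281], [-0.433, -0.207, -0.878, 1.786], [0.0, 0.0, 0.0, 1.0]]
```

View pics/top0.png

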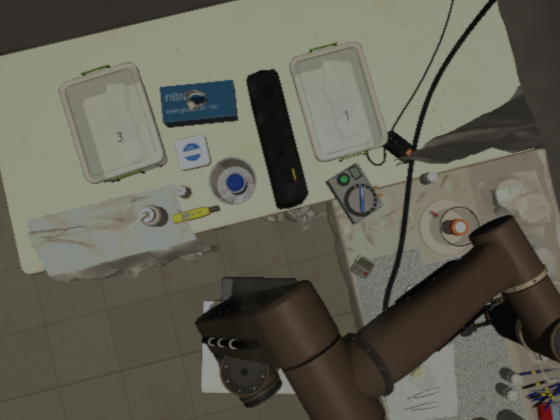

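View pics/scene0.png

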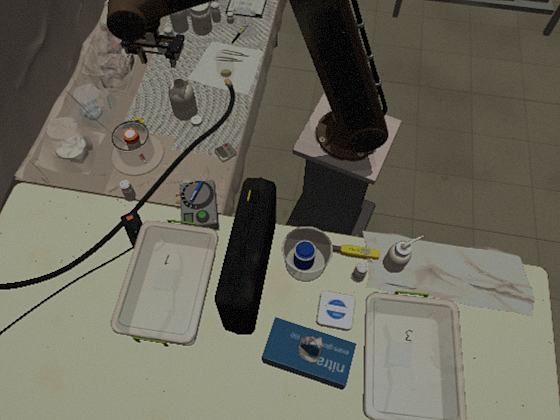

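The top view shows the controller near (354,195): the blue bar is at about (362,200) and the green key at (344,180). In the scene view it is near (198,203). I'll measure both.

Run:
```python
from h import *
rois={"top":(315,155,395,230),"scene":(170,170,225,235)}
tiles=[]
for n,(x0,y0,x1,y1) in rois.items():
    p=cv2.imread(f"pics/{n}0.png");c=camera_model(n)
    hsv=cv2.cvtColor(p,cv2.COLOR_BGR2HSV);m0=np.zeros(p.shape[:2],np.uint8);m0[y0:y1,x0:x1]=255
    for nm,lo,hi,z in(("blue",(105,120,60),(125,255,255),.085),("green",(45,100,50),(85,255,255),.076)):
        m=cv2.inRange(hsv,lo,hi)&m0
        k,l,s,ce=cv2.connectedComponentsWithStats(m);i=1+np.argmax(s[1:,4])
        v,u=np.nonzero(l==i);P=np.array([ray(c,a,b,z) for a,b in zip(u,v)])[:,:2]
        w,V=np.linalg.eigh(np.cov(P.T));d=V[:,1]
        print(n,nm,len(u),ce[i],P.mean(0),"axis deg",np.degrees(np.arctan2(d[1],d[0])),"ext",np.ptp(P@d),np.ptp(P@V[:,0]))
    t=cv2.resize(p[y0:y1,x0:x1],None,fx=600/(y1-y0)*.8,fy=600/(y1-y0)*.8,interpolation=cv2.INTER_CUBIC)
    tiles.append(t)
h=min(t.shape[0] for t in tiles);t=np.hstack([t[:h] for t in tiles]);s=min(1,800/t.shape[1]);cv2.imwrite("pics/crop0.png",cv2.resize(t,None,fx=s,fy=s));print(s)
```

```text
top blue 37 [361.7027027  204.86486486] [ 0.47108986 -0.34866029] axis deg -174.094644893237 ext 0.045280816983661265 0.009090858821847903
top green 56 [343.71428571 178.5       ] [ 0.5555555  -0.29178186] axis deg 158.46895610636764 ext 0.0259121134306175 0.025644624054058283
scene blue 33 [198.48484848 185.72727273] [ 0.47108537 -0.3513743 ] axis deg -175.12274604219877 ext 0.04509779125208979 0.010206709450452434
scene green 46 [201.65217391 214.        ] [ 0.55442261 -0.29401652] axis deg 80.8379573814854 ext 0.025091164792559517 0.02314261857317612
0.8714596949891068
```

View pics/crop0.png

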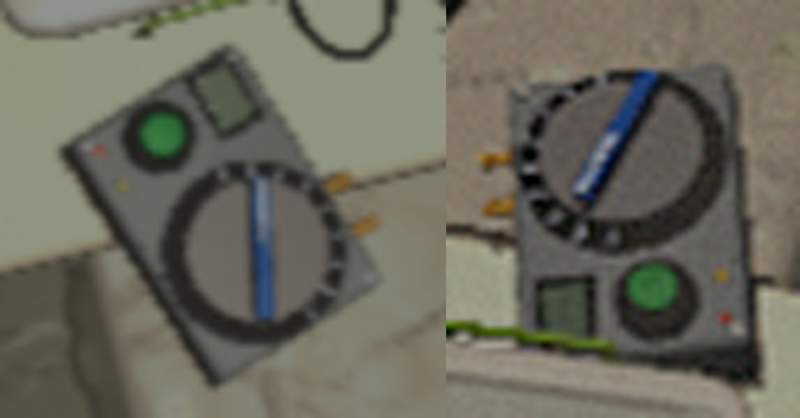

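The crop shows the key at (160,133) left and (652,285) right. In the left crop the bar runs from the pointer end at (260,178) to the tail at (265,318). The white line paled half of the bar, so I'll remeasure it with a looser mask.

Run:
```python
from h import *
rois={"top":(345,180,380,222),"scene":(180,172,220,207)}
for n,(x0,y0,x1,y1) in rois.items():
    p=cv2.imread(f"pics/{n}0.png");c=camera_model(n)
    b=p.astype(int);m=((b[...,0]-b[...,2])>25).astype(np.uint8);q=np.zeros_like(m);q[y0:y1,x0:x1]=m[y0:y1,x0:x1]
    k,l,s,ce=cv2.connectedComponentsWithStats(q);i=1+np.argmax(s[1:,4])
    v,u=np.nonzero(l==i);P=np.array([ray(c,a,e,.085) for a,e in zip(u,v)])[:,:2]
    w,V=np.linalg.eigh(np.cov(P.T));d=V[:,1]*np.sign(V[0,1]);t=P@d;e=V[:,0]
    ctr=d*(t.max()+t.min())/2+e*np.mean(P@e)
    print(n,len(u),"centre",ctr,P.mean(0),"deg",np.degrees(np.arctan2(d[1],d[0])),np.ptp(t))
    z={"top":(.5555,-.2918),"scene":(.5544,-.2940)}[n]
    r=np.array(z)-ctr;yaw=np.arctan2(r[1],r[0])-np.arctan2(86,-12);print("dist",np.hypot(*r),"yaw",np.degrees(yaw),"pointer rel +x",np.degrees(np.arctan2(d[1],d[0])-yaw))
    # ticks: bright pixels on ring r 44..54 at z=.057
    D=[]
    g=p.min(2)
    for a in range(-100,101,5):
        th=yaw+np.radians(a);D.append((a,int(max(g[tuple(np.round(proj(c,(*(ctr+rr*np.array([np.cos(th),np.sin(th)])),.057))[::-1]).astype(int))] for rr in(.045,.048,.051)))))
    print(D)
```

```text
top 71 centre [ 0.48666968 -0.34813086] [ 0.48581439 -0.34819323] deg 4.170745613348535 0.07065059003288293
dist 0.08894255708760437 yaw -58.64651256375281 pointer rel +x 62.817258177101344
[(-100, 52), (-95, 61), (-90, 53), (-85, 45), (-80, 59), (-75, 76), (-70, 60), (-65, 58), (-60, 54), (-55, 90), (-50, 62), (-45, 58), (-40, 51), (-35, 82), (-30, 62), (-25, 52), (-20, 50), (-15, 80), (-10, 74), (-5, 79), (0, 71), (5, 87), (10, 88), (15, 73), (20, 83), (25, 79), (30, 82), (35, 69), (40, 82), (45, 79), (50, 89), (55, 93), (60, 80), (65, 50), (70, 60), (75, 62), (80, 82), (85, 61), (90, 61), (95, 39), (100, 44)]
scene 59 centre [ 0.48941372 -0.34999698] [ 0.48662662 -0.3501915 ] deg 3.9923906144380186 0.07794061842822941
dist 0.08578390569239837 yaw -57.192854180800005 pointer rel +x 61.18524479523803
[(-100, 32), (-95, 73), (-90, 86), (-85, 86), (-80, 97), (-75, 84), (-70, 86), (-65, 86), (-60, 95), (-55, 88), (-50, 83), (-45, 77), (-40, 80), (-35, 84), (-30, 69), (-25, 80), (-20, 93), (-15, 57), (-10, 59), (-5, 73), (0, 108), (5, 22), (10, 38), (15, 78), (20, 78), (25, 46), (30, 39), (35, 75), (40, 87), (45, 20), (50, 22), (55, 80), (60, 96), (65, 48), (70, 35), (75, 44), (80, 72), (85, 26), (90, 36), (95, 44), (100, 59)]
```

Run:
```python
from h import *
H=np.full((24,22),0.)  # x .25..0.73 , y -.60..-.16, 2cm
for n in("top","scene"):
    d=np.load(f"{n}0.npy");c=camera_model(n);M=np.array(c["world_to_cam"])
    v,u=np.nonzero(d>0);z=d[v,u];P=np.c_[(u-c["cx"])/c["fx"]*z,(v-c["cy"])/c["fy"]*z,z]
    W=(P-M[:3,3])@M[:3,:3]
    i=((W[:,0]-.25)/.02).astype(int);j=((W[:,1]+.60)/.02).astype(int)
    k=(W[:,0]>.25)&(W[:,1]>-.6)&(i<24)&(j<22)&(W[:,2]<.5)
    np.maximum.at(H,(i[k],j[k]),W[k,2])
print("y cm   "," ".join(f"{-60+2*j:4d}" for j in range(22)))
for i in range(23,-1,-1):print(f"x {25+2*i:3d}  "," ".join(f"{int(1000*h):4d}" for h in H[i]))
```

```text
y cm     -60  -58  -56  -54  -52  -50  -48  -46  -44  -42  -40  -38  -36  -34  -32  -30  -28  -26  -24  -22  -20  -18
x  71      6    5   29   22    7   11   43   46   36  126  128  127  125  127  124  129  125  128  125  130  126  128
x  69      7    6   25   26   40   44   47   47  120  128  126  124  124  126  125  125  125  128  127  125  126  127
x  67      4    4   23   42   46   48   47   45  118  128  131  127  125  125  126  125  126  124  125  124  128  127
x  65      5    8   36   48   52   46   46   44  113  125  130  128  127  127  125  124  124  126  126  126  126  121
x  63      6    5   73   93  110   71   75    5   22    3  120  125  132  126  128  130  125  126  125  127  127    4
x  61    226  299  328  351  499  499  477  455   14   13   16    4  122  128  126  127  127  130  129  128  124    3
x  59    497  499  499  499  499  485  498  497  423   10    5    6   56   60   59   48  125  118  123  124    6    4
x  57     84   89   82   23   29    8    8  397  421  455    9   43   61   65   65   71   63    3    4    7    7    8
x  55     90   91   84   24   26   10 
[... 1149 characters left out ...]
  109   14    6    7   18   28    7    6    9    7    9    8    9   10   11    2    0    0    0    0    0    0
x  33     17   10   10    9   16   26   17    9    7    8    7    5    7    9    7    0    0    0    0    0    0    0
x  31      7   10    8   10    9   26   24   14   13    6   11   11   24    7    7    0    0    0    0    0    0    0
x  29      9    8    8    9    8   26   23   10   10   14   20   25   24   10    4    0    0    0    0    0    0    0
x  27      8    9    9   10    8   25   25    8    9   20   23   24   25   26    1    0    0    0    0    0    0    0
x  25      7    8   10    9    7   21   26   17   10    9   23   25   28   28    0    0    0    0    0    0    0    0
```

Run:
```python
from h import *
d=np.load("top0.npy");c=camera_model("top");M=np.array(c["world_to_cam"])
for u,v in((418,155),(430,150),(450,140),(480,130),(510,110),(275,150),(300,195),(398,147)):
    z=d[v,u];W=(np.array([(u-c["cx"])/c["fx"]*z,(v-c["cy"])/c["fy"]*z,z])-M[:3,3])@M[:3,:3];print(u,v,W.round(3))
```

```text
418 155 [ 0.629 -0.519  0.115]
430 150 [ 0.619 -0.511  0.252]
450 140 [ 0.603 -0.491  0.458]
480 130 [ 0.61  -0.529  0.535]
510 110 [ 0.603 -0.503  0.719]
275 150 [ 0.604 -0.071  0.281]
300 195 [ 0.481 -0.142  0.279]
398 147 [ 0.669 -0.476  0.038]
```

{"fn": "play_rows", "kwargs": {
  "deltas": [
    [0.04, 0.04, 0, 0, 0, 0.04],
    [0.04, 0.04, 0, 0, 0, 0.04],
    [0.04, 0.04, 0, 0, 0, 0.04],
    [0.04, 0.04, 0, 0, 0, 0.04],
    [0.04, 0.04, 0, 0, 0, 0.04],
    [0.04, 0.04, 0, 0, 0, 0.04],
    [0.04, 0.04, 0, 0, 0, 0.04],
    [0, 0, 0, 0, 0, 0.04],
    [0, 0, 0, 0, 0, 0.04]
  ],
  "gripper": -1
}}

```text
clock: 1.0
tool_pos: [0.3985, -0.4269, 0.2453]
orientation: [180.0, 0.0, -99.9]
force: [0.1, -0.8, 0.5]
opening: 0.0214
gripper_force: 0.0
```

{"fn": "play_rows", "kwargs": {
  "deltas": [
    [0.04, 0.034, -0.014, 0, 0, 0.0125],
    [0.04, 0.034, -0.014, 0, 0, 0.0125],
    [0.04, 0.034, -0.014, 0, 0, 0.0125],
    [0.04, 0.034, -0.014, 0, 0, 0.0125],
    [0, 0, 0, 0, 0, 0],
    [0, 0, 0, 0, 0, 0]
  ]
}}

```text
clock: 1.6
tool_pos: [0.5256, -0.3186, 0.1998]
orientation: [179.9, 0.0, -91.2]
force: [-0.6, -0.2, 0.0]
opening: 0.0007
gripper_force: 0.0
```

Run:
```python
from h import *
o=get_obs();print(o["clock"],o["tool_pos"].round(4),o["orientation"].round(1),o["opening"],o["force"].round(1),o["joint_pos"].round(0))
a,_=snapshot("top");b,_=snapshot("scene")
f=lambda p,x,y:cv2.resize(p[y:y+75,x:x+75],(400,400),interpolation=cv2.INTER_CUBIC)
cv2.imwrite("pics/c1.png",np.hstack([f(a,315,155),f(b,165,165)]))
```

```text
1.6 [ 0.5256 -0.3186  0.1998] [179.9   0.  -91.2] 0.0007340339623325026 [-0.6 -0.2  0. ] [-13.  17. -11.  -0. -62.  12.]
```

View pics/c1.png

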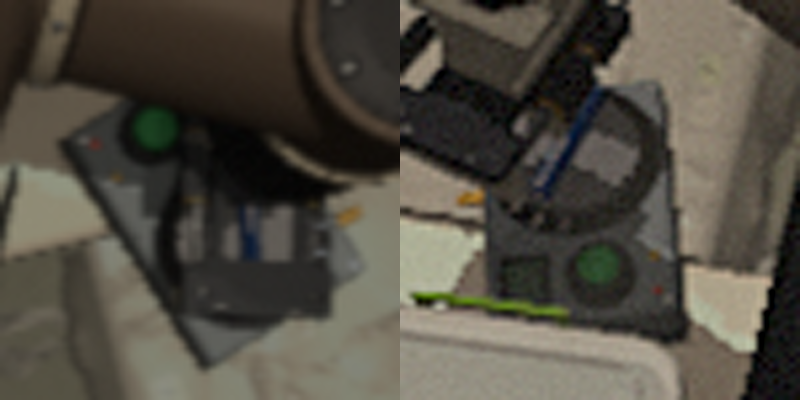

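The hand is over the controller, and the scene view still shows the bar, at (570,145) in the right half. I'll descend beside the bar.

{"fn": "play_rows", "kwargs": {
  "deltas": [
    [0, 0, -0.045, 0, 0, 0],
    [0, 0, -0.045, 0, 0, 0],
    [0, 0, -0.03, 0, 0, 0],
    [0, 0, -0.015, 0, 0, 0],
    [0, 0, 0, 0, 0, 0]
  ]
}}

```text
clock: 2.2
tool_pos: [0.524, -0.3201, 0.0917]
orientation: [179.9, 0.0, -91.4]
force: [0.8, 0.0, 1.3]
opening: 0.0006
gripper_force: 0.0
```

```bash
cat >> h.py <<'E'
def bar(name,save=True):
    p,_=snapshot("scene");c=camera_model("scene");b=p.astype(int)
    m=((b[...,0]-b[...,2])>20).astype(np.uint8);q=np.zeros_like(m);q[170:210,178:224]=m[170:210,178:224]
    k,l,s,ce=cv2.connectedComponentsWithStats(q);i=1+np.argmax(s[1:,4]);v,u=np.nonzero(l==i)
    P=np.array([ray(c,x,y,.085) for x,y in zip(u,v)])[:,:2];w,V=np.linalg.eigh(np.cov(P.T));d=V[:,1]
    a=np.degrees(np.arctan2(d[1],d[0]));a=(a+110)%180-110
    o=get_obs();print("bar deg",a.round(1),"n",len(u),"len",np.ptp(P@d).round(3),"mid",P.mean(0).round(4),"t",o["clock"],"tcp",o["tool_pos"].round(4),"F",o["force"].round(1))
    if save: cv2.imwrite(f"pics/{name}.png",cv2.resize(p[160:235,160:235],(500,500),interpolation=cv2.INTER_CUBIC))
E
python3 -c "
from h import *
bar('d0')"
```

```text
Traceback (most recent call last):
  File "h.py", line 12, in bar
    k,l,s,ce=cv2.connectedComponentsWithStats(q);i=1+np.argmax(s[1:,4]);v,u=np.nonzero(l==i)
                                                     ~~~~~~~~~^^^^^^^^^
ValueError: attempt to get argmax of an empty sequence
```

```bash
python3 -c "
from h import *
b,_=snapshot('scene');a,_=snapshot('top')
f=lambda p,x,y:cv2.resize(p[y:y+75,x:x+75],(400,400),interpolation=cv2.INTER_CUBIC)
cv2.imwrite('pics/c2.png',np.hstack([f(a,315,155),f(b,165,165)]))
print(get_obs()['tool_pos'])"
```

```text
[ 0.52616316 -0.3202567   0.09440804]
```

View pics/c2.png

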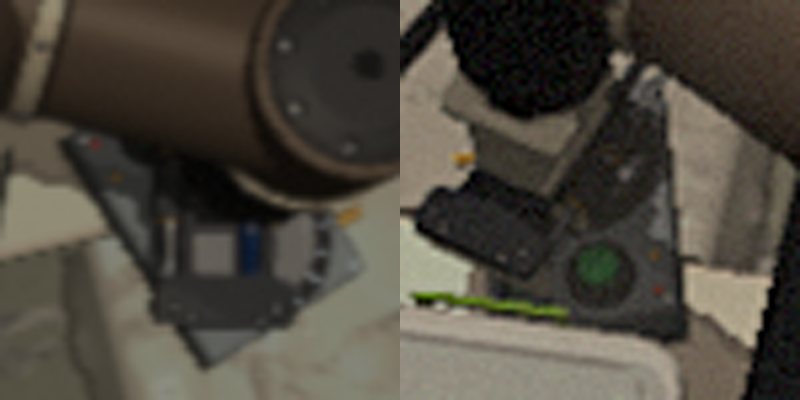

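Seen from the top, the finger stands to the +y side of the bar, which shows at (250,250) through the frame. I'll close the gap and feel for contact.

{"fn": "play_rows", "kwargs": {
  "deltas": [
    [0, -0.005, 0, 0, 0, 0],
    [0, -0.005, 0, 0, 0, 0],
    [0, 0, 0, 0, 0, 0]
  ]
}}

```text
clock: 2.65
tool_pos: [0.5257, -0.3282, 0.0935]
orientation: [-179.9, -0.0, -91.3]
force: [-0.4, 0.1, 0.2]
opening: 0.0004
gripper_force: 0.0
```

{"fn": "play_rows", "kwargs": {
  "deltas": [
    [0, -0.0015, 0, 0, 0, 0],
    [0, 0, 0, 0, 0, 0]
  ]
}}

```text
clock: 2.85
tool_pos: [0.5254, -0.3289, 0.0928]
orientation: [-180.0, -0.0, -91.3]
force: [0.3, -0.3, 0.6]
opening: 0.0007
gripper_force: 0.0
```

{"fn": "play_rows", "kwargs": {
  "deltas": [
    [0, -0.0015, 0, 0, 0, 0],
    [0, 0, 0, 0, 0, 0]
  ]
}}

```text
clock: 3.05
tool_pos: [0.5254, -0.33, 0.0927]
orientation: [180.0, -0.0, -91.3]
force: [1.3, -0.7, -1.0]
opening: 0.0002
gripper_force: 0.0
```

{"fn": "play_rows", "kwargs": {
  "deltas": [
    [0, -0.0015, 0, 0, 0, 0],
    [0, 0, 0, 0, 0, 0]
  ]
}}

```text
clock: 3.25
tool_pos: [0.5254, -0.3312, 0.0927]
orientation: [180.0, -0.0, -91.3]
force: [-0.4, -0.1, -0.4]
opening: 0.0006
gripper_force: 0.0
```

{"fn": "play_rows", "kwargs": {
  "deltas": [
    [0, -0.0015, 0, 0, 0, 0],
    [0, 0, 0, 0, 0, 0]
  ]
}}

```text
clock: 3.45
tool_pos: [0.5254, -0.3324, 0.0927]
orientation: [180.0, 0.0, -91.3]
force: [-0.3, -0.8, -0.0]
opening: 0.0003
gripper_force: 0.0
```

{"fn": "play_rows", "kwargs": {
  "deltas": [
    [0, -0.0015, 0, 0, 0, 0],
    [0, 0, 0, 0, 0, 0]
  ]
}}

```text
clock: 3.65
tool_pos: [0.5254, -0.3334, 0.0927]
orientation: [-180.0, 0.0, -91.3]
force: [-0.1, 1.5, 1.7]
opening: 0.0004
gripper_force: 0.8
```

{"fn": "play_rows", "kwargs": {
  "deltas": [
    [0, -0.0015, 0, 0, 0, 0],
    [0, 0, 0, 0, 0, 0]
  ]
}}

```text
clock: 3.85
tool_pos: [0.5255, -0.3341, 0.0927]
orientation: [-180.0, 0.1, -91.3]
force: [0.9, 4.1, 1.8]
opening: 0.0003
gripper_force: 2.5
```

{"fn": "play_rows", "kwargs": {
  "deltas": [
    [0, -0.0015, 0, 0, 0, 0],
    [0, 0, 0, 0, 0, 0]
  ]
}}

```text
clock: 4.05
tool_pos: [0.5255, -0.3346, 0.0927]
orientation: [-180.0, 0.1, -91.3]
force: [0.7, 8.8, 2.3]
opening: 0.0005
gripper_force: 4.5
```

{"fn": "play_rows", "kwargs": {
  "deltas": [
    [0, -0.0015, 0, 0, 0, 0],
    [0, 0, 0, 0, 0, 0]
  ]
}}

```text
clock: 4.25
tool_pos: [0.5257, -0.3357, 0.0927]
orientation: [-180.0, 0.1, -91.3]
force: [1.5, 7.6, 2.0]
opening: 0.0005
gripper_force: 3.7
```

```bash
python3 -c "
from h import *
o=get_obs();print(o['tool_pos'],o['force'],o['moment'])"
```

```text
[ 0.52571716 -0.33573689  0.09270471] [1.4910151  7.5960215  2.03016867] [ 2.69062967 -0.3353538  -0.03251248]
```

{"fn": "play_rows", "kwargs": {
  "deltas": [
    [0, -0.0015, 0, 0, 0, -0.014],
    [0, 0, 0, 0, 0, -0.014],
    [0, 0, 0, 0, 0, 0]
  ]
}}

```text
clock: 4.55
tool_pos: [0.5266, -0.3376, 0.0929]
orientation: [-179.9, 0.0, -96.4]
force: [4.3, 5.5, -0.9]
opening: 0.0003
gripper_force: 2.6
```

{"fn": "play_rows", "kwargs": {
  "deltas": [
    [0, -0.0015, 0, 0, 0, -0.007],
    [0, 0, 0, 0, 0, 0]
  ]
}}

```text
clock: 4.75
tool_pos: [0.5267, -0.339, 0.0929]
orientation: [-179.9, 0.0, -97.6]
force: [3.9, 2.4, -0.7]
opening: 0.0006
gripper_force: 1.8
```

{"fn": "play_rows", "kwargs": {
  "deltas": [
    [0, -0.0015, 0, 0, 0, -0.007],
    [0, 0, 0, 0, 0, 0]
  ]
}}

```text
clock: 4.95
tool_pos: [0.5262, -0.3406, 0.0929]
orientation: [-179.9, -0.0, -98.9]
force: [0.2, 1.1, -0.8]
opening: 0.0001
gripper_force: 0.6
```

{"fn": "play_rows", "kwargs": {
  "deltas": [
    [0, -0.0015, 0, 0, 0, -0.007],
    [0, 0, 0, 0, 0, 0]
  ]
}}

```text
clock: 5.15
tool_pos: [0.5253, -0.3422, 0.0928]
orientation: [180.0, -0.0, -100.2]
force: [1.3, 0.2, 0.7]
opening: 0.0004
gripper_force: 0.1
```

{"fn": "play_rows", "kwargs": {
  "deltas": [
    [0, 0, 0.045, 0, 0, 0],
    [0, 0, 0.045, 0, 0, 0],
    [0, 0, 0.045, 0, 0, 0],
    [0, 0, 0, 0, 0, 0]
  ]
}}

```text
clock: 5.55
tool_pos: [0.5272, -0.3437, 0.2066]
orientation: [-179.6, -0.2, -100.1]
force: [1.0, -0.1, 0.1]
opening: 0.0005
gripper_force: 0.0
```

```bash
python3 -c "
from h import *
bar('d1')"
```

```text
bar deg -11.3 n 61 len 0.078 mid [ 0.4869 -0.3484] t 5.6 tcp [ 0.5262 -0.3428  0.2038] F [ 0.4  0.5 -0.7]
```

View pics/d1.png

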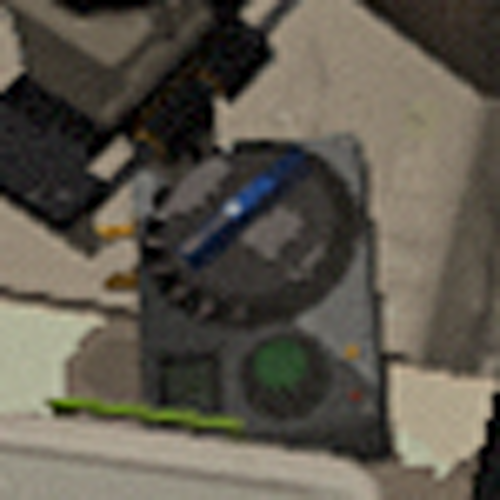

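The lone blue bar has stepped round clockwise by one stop. It measures -11° now, against 4° before. I'll go back down and make the second click.

{"fn": "play_rows", "kwargs": {
  "deltas": [
    [0, 0, -0.045, 0, 0, 0],
    [0, 0, -0.045, 0, 0, 0],
    [0, 0, -0.03, 0, 0, 0],
    [0, 0, -0.015, 0, 0, 0],
    [0, 0, 0, 0, 0, 0]
  ]
}}

```text
clock: 6.1
tool_pos: [0.5237, -0.3416, 0.0903]
orientation: [179.7, 0.0, -100.2]
force: [0.1, 0.8, 0.7]
opening: 0.0004
gripper_force: 0.0
```

{"fn": "play_rows", "kwargs": {
  "deltas": [
    [0, -0.003, 0, 0, 0, -0.02],
    [0, -0.003, 0, 0, 0, -0.02],
    [0, -0.003, 0, 0, 0, -0.02]
  ]
}}

```text
clock: 6.4
tool_pos: [0.5262, -0.3476, 0.0933]
orientation: [-180.0, 0.1, -111.1]
force: [3.2, 10.6, -2.3]
opening: 0.0003
gripper_force: 5.4
```

{"fn": "play_rows", "kwargs": {
  "deltas": [
    [0, -0.003, 0, 0, 0, -0.02],
    [0, 0, 0, 0, 0, 0]
  ]
}}

```text
clock: 6.6
tool_pos: [0.5262, -0.3512, 0.0938]
orientation: [-179.9, 0.0, -114.6]
force: [0.7, 2.3, -1.4]
opening: 0.0001
gripper_force: 0.9
```

{"fn": "play_rows", "kwargs": {
  "deltas": [
    [0, -0.003, 0, 0, 0, -0.02],
    [0, 0, 0, 0, 0, 0]
  ]
}}

```text
clock: 6.8
tool_pos: [0.5259, -0.3543, 0.0939]
orientation: [-179.9, -0.0, -118.1]
force: [-0.7, 0.0, -0.3]
opening: 0.0002
gripper_force: 0.0
```

{"fn": "play_rows", "kwargs": {
  "deltas": [
    [0, -0.003, 0, 0, 0, -0.02],
    [0, 0, 0, 0, 0, 0]
  ]
}}

```text
clock: 7.0
tool_pos: [0.5257, -0.3568, 0.0937]
orientation: [-179.9, -0.0, -121.7]
force: [0.2, 0.2, 1.2]
opening: 0.0
gripper_force: 0.5
```

{"fn": "play_rows", "kwargs": {
  "deltas": [
    [-0.0013, -0.0031, 0, 0, 0, -0.022],
    [-0.0013, -0.0031, 0, 0, 0, -0.022],
    [0, 0, 0, 0, 0, 0]
  ]
}}

```text
clock: 7.3
tool_pos: [0.5251, -0.3607, 0.0938]
orientation: [-179.8, 0.1, -129.6]
force: [3.1, 5.5, 1.2]
opening: 0.0006
gripper_force: 3.2
```

{"fn": "play_rows", "kwargs": {
  "deltas": [
    [-0.0013, -0.0031, 0, 0, 0, -0.022],
    [0, 0, 0, 0, 0, 0]
  ]
}}

```text
clock: 7.5
tool_pos: [0.5239, -0.3637, 0.0938]
orientation: [-179.8, 0.1, -133.5]
force: [3.2, 1.4, 1.0]
opening: 0.0005
gripper_force: 1.7
```

{"fn": "play_rows", "kwargs": {
  "deltas": [
    [-0.0013, -0.0031, 0, 0, 0, -0.022],
    [0, 0, 0, 0, 0, 0]
  ]
}}

```text
clock: 7.7
tool_pos: [0.5217, -0.3666, 0.0935]
orientation: [-179.9, 0.0, -137.5]
force: [0.1, 0.3, -0.1]
opening: 0.0003
gripper_force: 0.0
```

{"fn": "play_rows", "kwargs": {
  "deltas": [
    [-0.0013, -0.0031, 0, 0, 0, -0.022],
    [0, 0, 0, 0, 0, 0]
  ]
}}

```text
clock: 7.9
tool_pos: [0.5207, -0.3685, 0.0933]
orientation: [-180.0, 0.1, -141.4]
force: [2.9, 3.8, 2.7]
opening: 0.0005
gripper_force: 2.4
```

{"fn": "play_rows", "kwargs": {
  "deltas": [
    [0.0015, 0.003, 0, 0, 0, 0],
    [0, 0, 0.045, 0, 0, 0],
    [0, 0, 0.045, 0, 0, 0],
    [0, 0, 0.045, 0, 0, 0],
    [0, 0, 0, 0, 0, 0]
  ]
}}

```text
clock: 8.4
tool_pos: [0.5233, -0.368, 0.2068]
orientation: [-179.5, 0.2, -141.3]
force: [-0.0, 0.5, 0.3]
opening: 0.0005
gripper_force: 0.0
```

```bash
python3 -c "
from h import *
bar('d2')
p,_=snapshot('top');cv2.imwrite('pics/t2.png',p);s=cv2.imread('pics/d2.png')
cv2.imwrite('pics/e2.png',np.hstack([cv2.resize(s,(400,400)),cv2.resize(p[155:230,315:390],(400,400),interpolation=cv2.INTER_CUBIC)]))"
```

```text
bar deg -49.9 n 59 len 0.078 mid [ 0.4912 -0.3488] t 8.45 tcp [ 0.5223 -0.3671  0.2039] F [-1.4  0.6 -1.1]
```

View pics/e2.png

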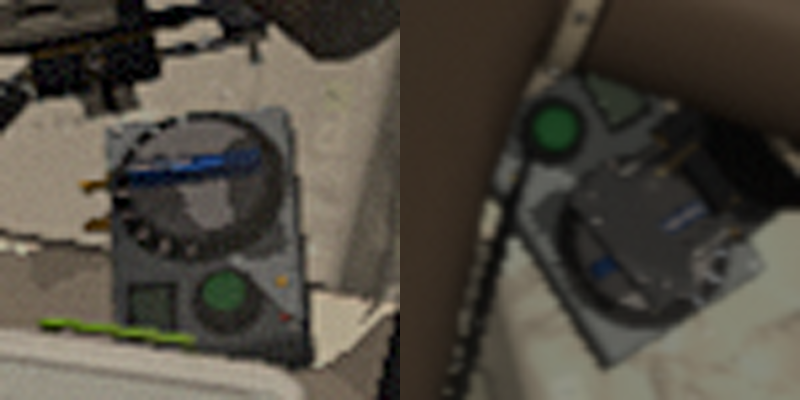

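The bar now reads -50°, along the controller's +x, so three clicks are done. I'll go back down for the fourth and stop as soon as the force drops.

{"fn": "play_rows", "kwargs": {
  "deltas": [
    [0, 0, -0.045, 0, 0, 0],
    [0, 0, -0.045, 0, 0, 0],
    [0, 0, -0.03, 0, 0, 0],
    [0, 0, -0.015, 0, 0, 0],
    [0, 0, 0, 0, 0, 0],
    [-0.0015, -0.003, 0, 0, 0, 0],
    [0, 0, 0, 0, 0, 0]
  ]
}}

```text
clock: 9.2
tool_pos: [0.521, -0.3687, 0.0937]
orientation: [-179.9, 0.1, -141.5]
force: [1.7, 2.7, -1.7]
opening: 0.0005
gripper_force: 1.5
```

{"fn": "play_rows", "kwargs": {
  "deltas": [
    [-0.002, -0.0024, 0, 0, 0, -0.021],
    [0, 0, 0, 0, 0, 0]
  ]
}}

```text
clock: 9.4
tool_pos: [0.5203, -0.3703, 0.0939]
orientation: [-179.9, 0.2, -145.4]
force: [6.2, 5.9, -5.1]
opening: 0.0002
gripper_force: 3.6
```

{"fn": "play_rows", "kwargs": {
  "deltas": [
    [-0.002, -0.0024, 0, 0, 0, -0.021],
    [0, 0, 0, 0, 0, 0]
  ]
}}

```text
clock: 9.6
tool_pos: [0.5193, -0.372, 0.094]
orientation: [-179.9, 0.2, -149.2]
force: [5.5, 5.2, -4.2]
opening: 0.0007
gripper_force: 3.7
```

{"fn": "play_rows", "kwargs": {
  "deltas": [
    [-0.0015, -0.0018, 0, 0, 0, -0.016],
    [0, 0, 0, 0, 0, 0]
  ]
}}

```text
clock: 9.8
tool_pos: [0.518, -0.3737, 0.0941]
orientation: [-179.9, 0.2, -152.0]
force: [5.7, 2.8, -3.8]
opening: 0.0002
gripper_force: 3.3
```

{"fn": "play_rows", "kwargs": {
  "deltas": [
    [-0.0012, -0.0014, 0, 0, 0, -0.012],
    [0, 0, 0, 0, 0, 0]
  ]
}}

```text
clock: 10.0
tool_pos: [0.5168, -0.375, 0.0942]
orientation: [-179.9, 0.2, -154.2]
force: [4.9, 3.0, -3.6]
opening: 0.0006
gripper_force: 2.8
```

{"fn": "play_rows", "kwargs": {
  "deltas": [
    [-0.0012, -0.0014, 0, 0, 0, -0.012],
    [0, 0, 0, 0, 0, 0]
  ]
}}

```text
clock: 10.2
tool_pos: [0.5148, -0.3767, 0.0943]
orientation: [-179.9, 0.1, -156.3]
force: [1.3, -0.6, 0.3]
opening: 0.0003
gripper_force: 0.2
```

{"fn": "play_rows", "kwargs": {
  "deltas": [
    [-0.0012, -0.0012, 0, 0, 0, -0.01],
    [0, 0, 0, 0, 0, 0]
  ]
}}

```text
clock: 10.4
tool_pos: [0.5136, -0.3777, 0.0939]
orientation: [-179.9, 0.1, -158.1]
force: [2.8, 1.6, 1.3]
opening: 0.0007
gripper_force: 1.3
```

The force dropped, which means the dial snapped. I'll back off, lift and look.

{"fn": "play_rows", "kwargs": {
  "deltas": [
    [0.005, 0.002, 0, 0, 0, 0],
    [0, 0, 0.045, 0, 0, 0],
    [0, 0, 0.045, 0, 0, 0],
    [0, 0, 0.045, 0, 0, 0],
    [0, 0, 0, 0, 0, 0]
  ]
}}

```text
clock: 10.9
tool_pos: [0.5189, -0.3771, 0.2066]
orientation: [-179.6, 0.3, -158.0]
force: [0.5, -0.2, -0.7]
opening: 0.0003
gripper_force: 0.0
```

```bash
python3 -c "
from h import *
bar('d3')"
```

```text
bar deg -72.3 n 56 len 0.078 mid [ 0.4913 -0.3494] t 10.95 tcp [ 0.5178 -0.3763  0.2037] F [ 0.2  0.6 -0.9]
```

View pics/d3.png

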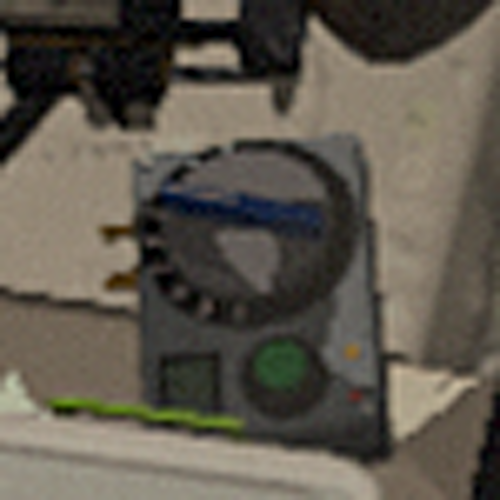

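The bar reads -72°, a total turn of about 76° against the 80° expected, so the dial is on the fourth stop. Next is the key, at about (0.555, -0.293).

{"fn": "play_rows", "kwargs": {
  "deltas": [
    [0.0066, 0.0148, 0, 0, 0, 0.046],
    [0.0066, 0.0148, 0, 0, 0, 0.046],
    [0.0066, 0.0148, 0, 0, 0, 0.046],
    [0.0066, 0.0148, 0, 0, 0, 0.046],
    [0.0066, 0.0148, 0, 0, 0, 0.046],
    [0.0066, 0.0148, 0, 0, 0, 0.046],
    [0.0066, 0.0148, 0, 0, 0, 0.046],
    [0, 0, 0, 0, 0, 0],
    [0, 0, 0, 0, 0, 0]
  ]
}}

```text
clock: 11.85
tool_pos: [0.5533, -0.2925, 0.1997]
orientation: [179.9, 0.0, -100.3]
force: [-0.5, -0.2, 0.5]
opening: -0.0001
gripper_force: 0.0
```

{"fn": "play_rows", "kwargs": {
  "deltas": [
    [0, 0, -0.045, 0, 0, 0],
    [0, 0, -0.045, 0, 0, 0],
    [0, 0, -0.025, 0, 0, 0],
    [0, 0, 0, 0, 0, 0],
    [0, 0, 0, 0, 0, 0]
  ]
}}

```text
clock: 12.35
tool_pos: [0.5537, -0.2933, 0.1089]
orientation: [179.9, -0.0, -100.2]
force: [0.6, -0.9, 0.6]
opening: 0.0008
gripper_force: 0.0
```

{"fn": "play_rows", "kwargs": {
  "deltas": [
    [0, 0, -0.01, 0, 0, 0],
    [0, 0, -0.005, 0, 0, 0],
    [0, 0, 0, 0, 0, 0]
  ]
}}

```text
clock: 12.65
tool_pos: [0.5537, -0.2927, 0.0967]
orientation: [180.0, 0.0, -100.2]
force: [-0.6, 0.4, 0.0]
opening: 0.0005
gripper_force: 0.0
```

{"fn": "play_rows", "kwargs": {
  "deltas": [
    [0, 0, -0.004, 0, 0, 0],
    [0, 0, 0, 0, 0, 0]
  ]
}}

```text
clock: 12.85
tool_pos: [0.5542, -0.2928, 0.0939]
orientation: [-180.0, -0.0, -100.1]
force: [0.6, -0.1, 2.5]
opening: 0.0007
gripper_force: 1.1
```

{"fn": "play_rows", "kwargs": {
  "deltas": [
    [0, 0, -0.003, 0, 0, 0],
    [0, 0, 0, 0, 0, 0]
  ]
}}

```text
clock: 13.05
tool_pos: [0.5542, -0.2929, 0.0914]
orientation: [-180.0, -0.0, -100.1]
force: [0.9, 0.4, 3.5]
opening: 0.0006
gripper_force: 1.8
```

{"fn": "play_rows", "kwargs": {
  "deltas": [
    [0, 0, -0.003, 0, 0, 0],
    [0, 0, 0, 0, 0, 0]
  ]
}}

```text
clock: 13.25
tool_pos: [0.5543, -0.2928, 0.0893]
orientation: [-179.9, -0.0, -100.1]
force: [-0.3, 0.4, 5.9]
opening: 0.0004
gripper_force: 2.8
```

{"fn": "play_rows", "kwargs": {
  "deltas": [
    [0, 0, -0.002, 0, 0, 0],
    [0, 0, 0, 0, 0, 0]
  ]
}}

```text
clock: 13.45
tool_pos: [0.5543, -0.2929, 0.0891]
orientation: [-179.9, -0.0, -100.1]
force: [-4.0, 3.7, 17.4]
opening: 0.0005
gripper_force: 8.3
```

{"fn": "play_rows", "kwargs": {
  "deltas": [
    [0, 0, 0.02, 0, 0, 0],
    [0, 0, 0.045, 0, 0, 0],
    [0, 0, 0.045, 0, 0, 0],
    [0, 0, 0.02, 0, 0, 0],
    [-0.04, -0.03, 0, 0, 0, 0],
    [-0.04, -0.03, 0, 0, 0, 0],
    [-0.02, -0.02, 0, 0, 0, 0],
    [0, 0, 0, 0, 0, 0],
    [0, 0, 0, 0, 0, 0]
  ]
}}

```text
clock: 14.35
tool_pos: [0.4735, -0.3569, 0.1909]
orientation: [180.0, 0.0, -100.2]
force: [1.1, -0.6, -0.9]
opening: 0.0006
gripper_force: 0.0
```

```bash
python3 -c "
from h import *
bar('d4')"
```

```text
bar deg -73.0 n 55 len 0.078 mid [ 0.4914 -0.35  ] t 14.4 tcp [ 0.474  -0.3566  0.1908] F [ 0.1  0.8 -0.2]
```

View pics/d4.png

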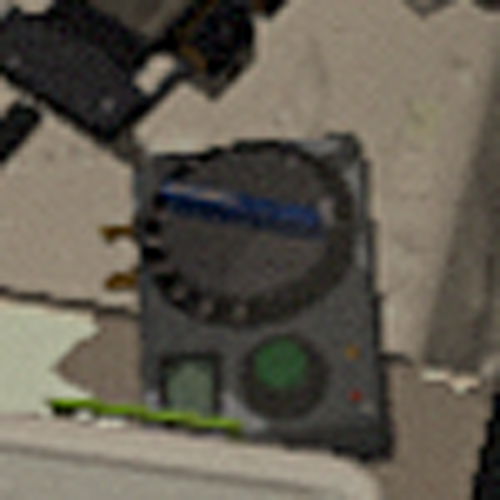

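The key bottomed out: the force rose to 17 N with no further travel. The dial is still on the fourth stop and the hand is clear, so I'm handing in.

```bash
python3 -c "
from plant import *
print(close_job())"
```

```text
the job is handed in; nothing more can be done
None
```

I pushed the dial four clicks clockwise, pressed the start key fully down and released it, and handed the job in at about 14.4 s; the hand-in gave no verdict.

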